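# Sort the leftover chair bolts through the gauge slots

## Robot

A 7-joint arm with a two-finger parallel gripper is mounted at the origin on the work surface. World frame = base frame: x ahead of the robot, y to its left, z up, the work surface at z = 0. Lengths are in mm, angles in rad, forces in N, time in s.
With the tool pointing down it reaches from about 425 to 875 mm from the base axis. Payload 4.7 kg.
Tool frame: the origin (TCP) lies on the front face of the gripper's body, between the roots of the fingers; the fingertips stand 73 mm ahead of it and the grasp point (between the pads) lies 54 mm ahead of it; z points along the fingers, y is the line along which they close (so a half turn about z gives the same grasp; the last joint's range is limited). The gripper opens to 85 mm and grips with 20 to 120 N. Pads are 22 mm wide; open, the fingers measure 114 mm over their backs; the gripper's body (76 mm by 85 mm) begins 54 mm behind the grasp point. The pads swing forward as they close: fully open they stand 13 mm farther back than shut.
Start: joints at [-1.088, 0.321, -0.07, 1.45, 0.023, 1.371, -0.057], TCP at [293.703, 579.875, 303.949] pointing down, gripper open.
Joint ranges: [-2.86, 2.86], [-0.3, 2.09], [-1.38, 1.24], [0.06, 2.45], [-1.56, 4.7], [0.09, 2.05], [-2.69, 2.69]. Speed limits (rad/s): [2.57, 2.57, 3.14, 3.14, 3.14, 3.14, 3.14].

## Interface

Orientations are given as a unit quaternion [w, x, y, z].
In Python, from workcell import bot gives the robot as it stands.
- The arm moves only by the tool move_arm, never from a script. Its argument "rows" is a list of rows, each an object of numbers: "x", "y", "z": the shift along the tool's x, y, z as a fraction of full scale; "rx", "ry", "rz": the turn, a rotation vector about the tool's x, y, z as a fraction of full scale; "jaw": the finger opening in mm, from 0 to 85.4. A call has 1 to 8 rows; each row shifts and turns the commanded pose from where the row before left it, along the tool's axes as they then stand; what a row does not reach is not made up. Full scale, the value 1, is 0.08 m for a shift and 5 degrees for a turn. A row lasts 1/10 s, in which the tool goes at most 50 mm and 8.59 degrees, less where a joint would pass 70% of its speed; a pose out of reach is approached as far as the arm can. A call with a number of a shift or a turn outside -1 to 1 is refused whole. A call with a gripper value outside its range is refused whole. The fingers move at their own pace and stop on an object; the grip force is fixed at half the most. Time passes only in rows, so rows that do not move let the fingers close. It gives the time, the measured TCP pose, the force, the opening and the grip force at its end, in the units of the state.
- bot.sense(): the state, without advancing time (a new reading comes with each control period).
- bot.read_camera(name): name is "scene" or "top" or "wrist"; returns a dict with "image" (384x512x3 uint8, red, green, blue), "range_z" (384x512 float32, mm along the optical axis (not along the pixel's ray), 0 where there is no reading), "fovy" (degrees; the focal length in pixels is half the picture's height over the tangent of half this angle, whatever the lens; pixels are square), "cx", "cy" (the principal point, pixels), "D" ([k1, k2, p1, p2, k3] as OpenCV has them; the pictures are not rectified), "T" (4x4, takes a point from camera to world coordinates). Camera axes: x right, y down, z forward; pixel columns grow to the right and rows downward; lengths in mm; the calibration is good to about 2 mm. A picture is of the moment at which its call begins.
- bot.hand_in(): hands the job in; it is judged then, once.
Trained networks look in a picture, given as the dict that the camera call returned (one of the last four; its "shot" number tells which), for a name from the list of things; names that differ only in an ending like _2 or _b are one class to them, and where a whole thing is asked for, a point or a joint stands for the part that bears it (a point fixed in the world has none). Each returns a list of dicts, best first, with "conf" (0 to 1); they miss things now and then, are a little off and sometimes report something else, mostly with a low value. They report only what shows in the picture. A call takes as long as a camera call.
- bot.boxes_of(query, picture): "position" ([column, row] in pixels, amid what is visible of it).
The state is a dict: "clock": time; "q": joint angles; "dq": joint speeds; "tau": joint torques, N m; "eef_pos": TCP position; "eef_rot": TCP orientation; "wrist_force": force on the tool from outside, world axes, zero at the start; "ft_torque": the same for the moment, N m; "grip_width": opening from 0.0 (shut) to 1.0 (fully open); "gripper_force": force on a finger pad.
Only numpy, scipy, OpenCV 4.12 (cv2) and the standard library are available. Lean on these libraries where they do the work, as an engineer would, in place of code of your own. Each camera call takes 0.05 s, during which the arm holds its last target. There are 200 camera calls.

## Task

Sort the three loose bolts by length: hold each bolt level and drop it through the gauge slot in the lid of its matching yellow bin, which is the shortest slot that it passes lying flat, so that each bin ends up with its one bolt inside. Leave the nut, washer, screwdriver and the other things on the bench where they are.

Things in the scene. Friction and masses are not known exactly. Their poses are not given: they have to be found in the camera images.
- bolt_short: bright steel hex bolt lying loose on the bench: 48 mm long over all, including the 8 mm thick head, 18 mm across flats; shank 12 mm thick. Origin on its axis at mid-length, 8 mm above the bench (on the shank; balance point 4 mm nearer the head). As it lies, x is level, from head to tip, z up; the axis dips 2 to 4 degrees to the tip. Any heading. About 53 g.
- bolt_medium: bright steel hex bolt lying loose on the bench: 68 mm long over all, including the 8 mm thick head, 18 mm across flats; shank 12 mm thick. Origin on its axis at mid-length, 8 mm above the bench (on the shank; balance point 4 mm nearer the head). As it lies, x is level, from head to tip, z up; the axis dips 2 to 4 degrees to the tip. Any heading. About 71 g.
- bolt_long: bright steel hex bolt lying loose on the bench: 88 mm long over all, including the 8 mm thick head, 18 mm across flats; shank 12 mm thick. Origin on its axis at mid-length, 8 mm above the bench (on the shank; balance point 4 mm nearer the head). As it lies, x is level, from head to tip, z up; the axis dips 2 to 4 degrees to the tip. Any heading. About 89 g.
- bin_short: yellow bin fixed to the bench, 130 (x) by 76 (y) mm, walls and floor 4 mm, under a 4 mm dark steel lid whose top is 54 mm above the bench. The only way in is the gauge slot in the middle of the lid, 60 mm long along x, 30 mm wide along y. Origin: centre of its underside, on the bench; z up. The three bins differ only in slot length.
- bin_medium: yellow bin fixed to the bench, 130 (x) by 76 (y) mm, walls and floor 4 mm, under a 4 mm dark steel lid whose top is 54 mm above the bench. The only way in is the gauge slot in the middle of the lid, 80 mm long along x, 30 mm wide along y. Origin: centre of its underside, on the bench; z up. The three bins differ only in slot length.
- bin_long: yellow bin fixed to the bench, 130 (x) by 76 (y) mm, walls and floor 4 mm, under a 4 mm dark steel lid whose top is 54 mm above the bench. The only way in is the gauge slot in the middle of the lid, 100 mm long along x, 30 mm wide along y. Origin: centre of its underside, on the bench; z up. The three bins differ only in slot length.
- nut: bystander, to be left alone: brass-coloured hexagon nut, 22 mm wide, 10 mm high. Origin at the underside, centre.
- washer: bystander, to be left alone: flat aluminium washer, 28 mm across, 4 mm thick. Origin at the underside, centre.
- screwdriver: bystander, to be left alone: screwdriver with a yellow handle, lying along its x axis. Origin at the underside.
- tape: bystander, to be left alone: roll of orange tape lying flat, 90 mm across, 25 mm high. Origin at the underside, centre.
- keycase: bystander, to be left alone: red hex-key case, 110 by 70 by 20 mm. Origin at the underside, centre.
- bowl: bystander, to be left alone: blue bowl, 72 mm across, 35 mm high. Origin at the underside, centre.

How it is judged (in metres and radians):
At the end, for the whole second after the job is handed in: The short bolt lies in the bin with the 60 mm slot, the medium bolt in the bin with the 80 mm slot and the long bolt in the bin with the 100 mm slot: each bolt's middle is inside its bin's walls and less than 35 mm above the bin's underside (below the lid), at rest (under 20 mm/s) (x of bolt_short in the frame of bin_short between -0.061 and 0.061 m and y of bolt_short in the frame of bin_short between -0.034 and 0.034 m and z of bolt_short in the frame of bin_short between 0 and 0.035 m and linear speed of each of bolt_short, bolt_medium, bolt_long below 0.02 m/s and x of bolt_medium in the frame of bin_medium between -0.061 and 0.061 m and y of bolt_medium in the frame of bin_medium between -0.034 and 0.034 m and z of bolt_medium in the frame of bin_medium between 0 and 0.035 m and x of bolt_long in the frame of bin_long between -0.061 and 0.061 m and y of bolt_long in the frame of bin_long between -0.034 and 0.034 m and z of bolt_long in the frame of bin_long between 0 and 0.035 m); the robot touches nothing.
It fails at once if the nut, washer, screwdriver, tape, key case or bowl is moved more than 30 mm from where it was (distance of any of nut, washer, screwdriver, tape, keycase, bowl from where it was at the start of the episode above 0.03 m).
It also fails if it takes over 70 s, if anything falls off the work surface, if the arm or the gripper's body presses on something with over 40 N, if the wrist force passes 120 N, or if a joint passes its speed limit or range.

## Working session

There is one attempt and no reset: what is moved stays moved. The work goes in short steps, Python scripts to look and compute and a tool call to move; the robot and the scene stay as the last step left them, time stands still between calls to the robot, and variables do not carry over. Pictures are saved under pics/ and viewed, at most 10 in all, crops included, and the job is handed in when it is done.

Besides the shell and the picture viewer there is one more tool, called after ">>>" by a JSON object that holds its "api" and its "payload", one argument or row to a line. move_arm: Moves the arm, as the interface text tells. Shift numbers are shares of 0.08 m and turn numbers shares of 5 degrees, none past 1 either way. Its arguments: {"type":"object","properties":{"rows":{"type":"array","items":{"type":"object","properties":{"x":{"type":"number"},"y":{"type":"number"},"z":{"type":"number"},"rx":{"type":"number"},"ry":{"type":"number"},"rz":{"type":"number"},"jaw":{"type":"number"}}}}},"required":["rows"]}

```bash
ls; mkdir -p pics
cat > h.py <<'E'
import numpy as np, cv2
from workcell import bot
def K(p):
    f=p["image"].shape[0]/2/np.tan(np.radians(p["fovy"])/2)
    return np.array([[f,0,p["cx"]],[0,f,p["cy"]],[0,0,1.]])
def cloud(p):
    h,w=p["range_z"].shape
    u,v=np.meshgrid(np.arange(w),np.arange(h))
    n=cv2.undistortPoints(np.stack([u,v],-1).reshape(-1,1,2).astype(np.float64),K(p),np.array(p["D"],float)).reshape(h,w,2)
    z=p["range_z"].astype(float)
    c=np.dstack([n[...,0]*z,n[...,1]*z,z,np.ones_like(z)])
    T=np.array(p["T"]); return (c@T.T)[...,:3]
def save(p,name): cv2.imwrite("pics/"+name,cv2.cvtColor(p["image"],cv2.COLOR_RGB2BGR))
E
python3 - <<'E'
from h import *
for n in ("top","scene"):
    p=bot.read_camera(n); save(p,n+"1.png"); P=cloud(p)
    print(n,np.array(p["T"])[:3,3].round(),p["fovy"])
    np.save(n+".npy",P)
    for q in ["bolt_short","bolt_medium","bolt_long","bin_short","bin_medium","bin_long","nut","washer","screwdriver","tape","keycase","bowl"]:
        for d in bot.boxes_of(q,p)[:3]:
            u,v=map(int,np.round(d["position"])); print(q,d["conf"],u,v,P[v,u].round())
s=bot.sense(); print(s)
E
```

```text
pics
top [ 318.    5. 1302.] 43.73412804442893
bolt_short 0.63 226 229 [431.  56.  11.]
bolt_short 0.56 335 225 [ 446. -239.   10.]
bolt_medium 0.34 287 185 [ 556. -109.    0.]
bolt_long 0.7 230 226 [439.  46.   6.]
bin_short 0.86 176 149 [653. 201.   1.]
bin_medium 0.71 336 150 [ 658. -247.   -1.]
bin_long 0.57 253 140 [682. -14.   3.]
screwdriver 0.97 400 183 [ 563. -416.   20.]
tape 0.91 85 210 [477. 440.   9.]
bowl 0.78 382 247 [ 389. -366.    6.]
scene [871. 655. 964.] 55.37212913607778
bolt_short 0.54 288 309 [648. 398.  20.]
bolt_short 0.39 253 136 [ 442. -230.   -1.]
bolt_medium 0.66 302 227 [480. 191.  -3.]
bolt_long 0.75 216 192 [667. -46.   3.]
bolt_long 0.5 294 189 [432.  58.   5.]
bolt_long 0.3 254 133 [ 437. -232.   10.]
bin_short 0.42 203 112 [ 567. -416.   18.]
bin_medium 0.72 195 150 [ 663. -251.    6.]
bin_long 0.9 216 194 [670. -39.   3.]
nut 0.19 286 313 [659. 405.  23.]
screwdriver 0.5 205 111 [ 559. -413.   22.]
screwdriver 0.22 294 190 [431.  57.  -2.]
tape 0.6 356 273 [428. 392.  12.]
tape 0.51 288 310 [650. 400.  21.]
keycase 0.9 288 313 [655. 408.  25.]
bowl 0.72 248 105 [ 387. -387.    9.]
{'clock': 1.3, 'q': array([-1.08790365,  0.3210177 , -0.07014277,  1.45051712,  0.02259654,
        1.37079795, -0.05690983]), 'dq': array([ 0.00048212,  0.00135893,  0.0010739 ,  0.00126248,  0.0008107 ,
       -0.00116354, -0.00065659]), 'tau': array([-2.09971545e-04, -4.93398392e+01, -3.81289506e-01, -3.14576054e+01,
        1.33435996e-02,  1.66964368e-03, -7.38810144e-06]), 'eef_pos': array([293.67506304, 579.88324964, 303.928752  ]), 'eef_rot': array([1.89519090e-05, 2.32231821e-01, 9.72660465e-01, 1.99175104e-05]), 'wrist_force': array([-0.23606187, -0.56929474,  0.32872057]), 'ft_torque': array([ 0.01919858, -0.00227168, -0.01031127]), 'gripper_force': 0.0, 'grip_width': 1.0037337969257238}
```

View top.

Run:
```python
import cv2
i=cv2.imread("pics/top1.png"); cv2.imwrite("pics/top1c.png",cv2.resize(i[110:270,60:430],(800,346),interpolation=cv2.INTER_CUBIC))
```

```text
(no output)
```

View pics/top1c.png

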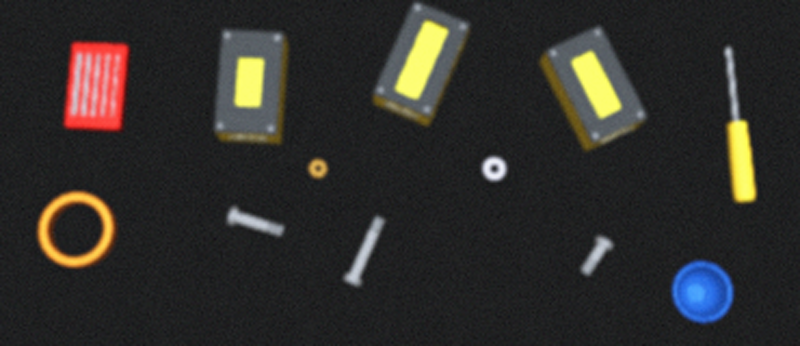

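View pics/scene1.png

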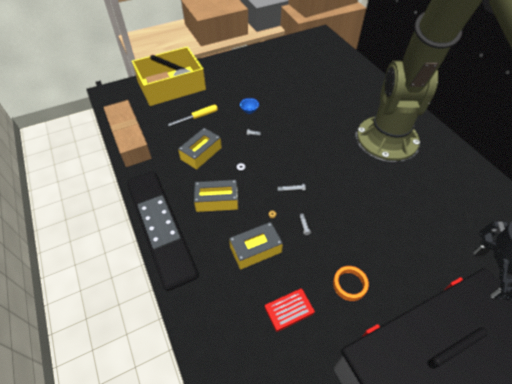

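```bash
cat >> h.py <<'E'
def onplane(p,uv,z):
    n=cv2.undistortPoints(np.asarray(uv,np.float64).reshape(-1,1,2),K(p),np.array(p["D"],float)).reshape(-1,2)
    T=np.array(p["T"]); d=np.c_[n,np.ones(len(n))]@T[:3,:3].T; o=T[:3,3]
    return o+d*((z-o[2])/d[:,2])[:,None]
def find(p,kind,near=None,r=70,amin=20):
    """kind bolt/slot: list of (centre xy, length, width, heading deg from head to tip)"""
    hsv=cv2.cvtColor(p["image"],cv2.COLOR_RGB2HSV)
    if kind=="bolt": m=(hsv[...,1]<70)&(hsv[...,2]>100); z=8
    else: m=(hsv[...,1]>110)&(hsv[...,2]>200)&(abs(hsv[...,0].astype(int)-29)<6); z=52
    m=cv2.morphologyEx(m.astype(np.uint8),cv2.MORPH_OPEN,np.ones((2,2)))
    n,L,st,_=cv2.connectedComponentsWithStats(m); out=[]
    for i in range(1,n):
        if st[i,4]<amin: continue
        v,u=np.nonzero(L==i); w=onplane(p,np.c_[u,v],z)[:,:2]
        (c,s,a)=cv2.minAreaRect(w.astype(np.float32))
        if near is not None and np.hypot(*(np.array(c)-near))>r: continue
        q=w-w.mean(0); e=np.linalg.svd(q,full_matrices=False)[2][0]
        t=q@e; b=np.abs(q@[-e[1],e[0]])
        if b[t>0].mean()>b[t<0].mean(): e=-e; t=-t   # head is wide side
        mid=w.mean(0)+e*(t.max()+t.min())/2
        edge=(u.min()<2)|(v.min()<2)|(u.max()>509)|(v.max()>381)
        out.append((mid.round(1),round(np.ptp(t),1),round(min(s),1),round(float(np.degrees(np.arctan2(e[1],e[0]))),1),bool(edge),w.mean(0).round(1)))
    return out
E
python3 - <<'E'
from h import *
p=bot.read_camera("top")
for k in("bolt","slot"):
    for o in find(p,k):
        if 380<o[0][0]<760 and abs(o[0][1])<330: print(k,o)
R=bot.sense()["eef_rot"]; print(R)
E
```

```text
bolt (array([751.9, -15.7]), np.float64(18.3), 11.3, -149.8, False, array([752.3, -15.5]))
bolt (array([729.8, -62.4]), np.float64(30.3), 26.0, -100.7, False, array([729.3, -64.7]))
bolt (array([724. ,  -7.3]), np.float64(17.4), 12.1, 122.5, False, array([724.3,  -7.7]))
bolt (array([697.7, 199.8]), np.float64(79.1), 63.1, -75.5, False, array([697.6, 200.3]))
bolt (array([ 712.3, -239. ]), np.float64(41.5), 27.9, 121.9, False, array([ 713.1, -240.3]))
bolt (array([673. ,  15.7]), np.float64(75.4), 15.1, -25.5, False, array([671.3,  16.5]))
bolt (array([694. , -52.9]), np.float64(23.1), 14.0, 156.5, False, array([694.5, -53.1]))
bolt (array([ 655.9, -216.9]), np.float64(109.7), 25.2, -153.9, False, array([ 654.5, -217.6]))
bolt (array([648.2, -32.9]), np.float64(67.8), 22.6, -19.5, False, array([643. , -31.1]))
bolt (array([656.1, 176.9]), np.float64(21.6), 11.2, 171.0, False, array([657. , 176.8]))
bolt (array([ 621., -276.]), np.float64(95.3), 53.9, 155.6, False, array([ 619.5, -275.4]))
bolt (array([637.6, 228.7]), np.float64(31.8), 16.0, 176.6, False, array([638.1, 228.7]))
bolt (array([604.5, 201.8]), np.float64(79.5), 54.0, 109.0, False, array([607.6, 192.8]))
bolt (array([ 544.6, -114.5]), np.float64(30.8), 29.6, 1.9, False, array([ 544.2, -114.5]))
bolt (array([470.8, 185.9]), np.float64(71.7), 20.4, -106.5, False, array([471.5, 188.2]))
bolt (array([438.3,  46.6]), np.float64(89.9), 19.0, -22.5, False, array([435.5,  47.8]))
bolt (array([ 435.4, -241.5]), np.float64(51.9), 19.2, 146.6, False, array([ 436.9, -242.5]))
slot (array([673.5, -19.5]), np.float64(98.2), 31.8, 157.6, False, array([673.2, -19.4]))
slot (array([ 645. , -237.4]), np.float64(81.3), 29.5, -154.5, False, array([ 644.8, -237.5]))
slot (array([641.3, 193.9]), np.float64(59.5), 32.0, -2.6, False, array([641.2, 193.9]))
[2.84000550e-05 2.32257176e-01 9.72654411e-01 1.93865925e-05]
```

```bash
cat >> h.py <<'E'
from scipy.spatial.transform import Rotation as Ro
def plan(x,y,z,head,n=None):
    s=bot.sense(); R=Ro.from_quat(np.roll(s["eef_rot"],-1)); a=np.radians(head)
    best=None
    for k in(0,np.pi):
        c=a+k; G=Ro.from_matrix(np.array([[np.cos(c),np.sin(c),0],[np.sin(c),-np.cos(c),0],[0,0,-1]]))
        r=(R.inv()*G).as_rotvec()
        # tool turn +z lowers heading; predicted q7 from base azimuth change
        dq7=r[2]-0
        if best is None or np.linalg.norm(r)<np.linalg.norm(best[1]): best=(G,r)
    G,r=best; d=np.array([x,y,z])-s["eef_pos"]
    if n is None: n=int(max(np.ceil(np.linalg.norm(d)/46),np.ceil(abs(np.degrees(r)).max()/5),1))
    print("dist",d.round(1),"rot",np.degrees(r).round(1),"rows",n,"q",s["q"].round(2),"t",s["clock"])
    for i in range(n):
        t=(R*Ro.from_rotvec(r*i/n)).inv().apply(d/n)/80
        w=np.degrees(r)/n/5
        print({k:round(float(v),3) for k,v in zip(("x","y","z","rx","ry","rz"),[*t,*w]) if abs(v)>.002})
E
python3 - <<'E'
from h import *
plan(471,186,240,73.5)
E
```

```text
dist [ 177.3 -393.9  -63.9] rot [ 0.   0.  79.6] rows 16 q [-1.09  0.32 -0.07  1.45  0.02  1.37 -0.06] t 1.35
{'x': -0.263, 'y': -0.212, 'z': 0.05, 'rz': 0.996}
{'x': -0.28, 'y': -0.188, 'z': 0.05, 'rz': 0.996}
{'x': -0.295, 'y': -0.163, 'z': 0.05, 'rz': 0.996}
{'x': -0.308, 'y': -0.137, 'z': 0.05, 'rz': 0.996}
{'x': -0.319, 'y': -0.11, 'z': 0.05, 'rz': 0.996}
{'x': -0.327, 'y': -0.082, 'z': 0.05, 'rz': 0.996}
{'x': -0.333, 'y': -0.053, 'z': 0.05, 'rz': 0.996}
{'x': -0.337, 'y': -0.024, 'z': 0.05, 'rz': 0.996}
{'x': -0.337, 'y': 0.005, 'z': 0.05, 'rz': 0.996}
{'x': -0.336, 'y': 0.035, 'z': 0.05, 'rz': 0.996}
{'x': -0.331, 'y': 0.064, 'z': 0.05, 'rz': 0.996}
{'x': -0.325, 'y': 0.092, 'z': 0.05, 'rz': 0.996}
{'x': -0.315, 'y': 0.12, 'z': 0.05, 'rz': 0.996}
{'x': -0.304, 'y': 0.147, 'z': 0.05, 'rz': 0.996}
{'x': -0.29, 'y': 0.173, 'z': 0.05, 'rz': 0.996}
{'x': -0.274, 'y': 0.197, 'z': 0.05, 'rz': 0.996}
```

>>> {"api": "move_arm", "payload": {
  "rows": [
    {"x": -0.26,"y": -0.21,"z": 0.05,"rz": 1},
    {"x": -0.28,"y": -0.19,"z": 0.05,"rz": 1},
    {"x": -0.3,"y": -0.16,"z": 0.05,"rz": 1},
    {"x": -0.31,"y": -0.14,"z": 0.05,"rz": 1},
    {"x": -0.32,"y": -0.11,"z": 0.05,"rz": 1},
    {"x": -0.33,"y": -0.08,"z": 0.05,"rz": 1},
    {"x": -0.33,"y": -0.05,"z": 0.05,"rz": 1},
    {"x": -0.34,"y": -0.02,"z": 0.05,"rz": 1}
  ]
}}

```text
$.rows[0]: bad value
```

>>> {"api": "move_arm", "payload": {
  "rows": [
    {"x": -0.34,"y": 0.0,"z": 0.05,"rz": 1},
    {"x": -0.34,"y": 0.03,"z": 0.05,"rz": 1},
    {"x": -0.33,"y": 0.06,"z": 0.05,"rz": 1},
    {"x": -0.32,"y": 0.09,"z": 0.05,"rz": 1},
    {"x": -0.32,"y": 0.12,"z": 0.05,"rz": 1},
    {"x": -0.3,"y": 0.15,"z": 0.05,"rz": 1},
    {"x": -0.29,"y": 0.17,"z": 0.05,"rz": 1},
    {"x": -0.27,"y": 0.2,"z": 0.05,"rz": 1}
  ]
}}

```text
$.rows[0]: bad value
```

Run:
```python
from h import *
p=bot.read_camera("wrist"); save(p,"w1.png"); print(bot.sense()["eef_pos"],np.array(p["T"])[:3,3])
for k in("bolt","slot"):
    for o in find(p,k): print(k,o)
plan(471,186,240,73.5)
```

```text
[293.69634784 579.88383098 303.96150835] [234.85791276 609.50347767 374.25839476]
bolt (array([350.2, 687.7]), np.float64(405.0), 356.1, 102.9, True, array([349.7, 689.6]))
bolt (array([ 82.9, 487.4]), np.float64(19.5), 9.8, 89.0, False, array([ 82.9, 486.3]))
bolt (array([173.2, 659. ]), np.float64(27.5), 15.0, -123.2, False, array([172.9, 658.6]))
bolt (array([196.7, 687.8]), np.float64(17.4), 15.6, -68.4, False, array([196.4, 688.4]))
bolt (array([186.8, 678.4]), np.float64(8.8), 4.1, 50.8, False, array([187. , 678.6]))
bolt (array([304.5, 881.7]), np.float64(29.4), 7.6, -7.8, True, array([300.2, 882.3]))
bolt (array([108.7, 506.4]), np.float64(8.8), 7.7, -26.6, False, array([108.8, 506.4]))
bolt (array([116. , 512.5]), np.float64(10.7), 2.9, -116.5, False, array([116. , 512.4]))
bolt (array([151.4, 568.3]), np.float64(10.9), 8.8, -151.2, False, array([150.8, 567.9]))
bolt (array([171.2, 572.4]), np.float64(26.3), 15.1, -150.2, False, array([171. , 572.3]))
bolt (array([177.3, 586.3]), np.float64(5.7), 4.2, -167.0, False, array([177.7, 586.4]))
bolt (array([ 80.5, 391.1]), np.floa
[... 6406 characters left out ...]
x': -0.295, 'y': -0.163, 'z': 0.05, 'rz': 0.996}
{'x': -0.308, 'y': -0.137, 'z': 0.05, 'rz': 0.996}
{'x': -0.319, 'y': -0.11, 'z': 0.05, 'rz': 0.996}
{'x': -0.327, 'y': -0.082, 'z': 0.05, 'rz': 0.996}
{'x': -0.333, 'y': -0.053, 'z': 0.05, 'rz': 0.996}
{'x': -0.337, 'y': -0.024, 'z': 0.05, 'rz': 0.996}
{'x': -0.337, 'y': 0.005, 'z': 0.05, 'rz': 0.996}
{'x': -0.336, 'y': 0.035, 'z': 0.05, 'rz': 0.996}
{'x': -0.331, 'y': 0.064, 'z': 0.05, 'rz': 0.996}
{'x': -0.325, 'y': 0.092, 'z': 0.05, 'rz': 0.996}
{'x': -0.315, 'y': 0.12, 'z': 0.05, 'rz': 0.996}
{'x': -0.304, 'y': 0.147, 'z': 0.05, 'rz': 0.996}
{'x': -0.29, 'y': 0.173, 'z': 0.05, 'rz': 0.996}
{'x': -0.274, 'y': 0.197, 'z': 0.05, 'rz': 0.996}
```

View pics/w1.png

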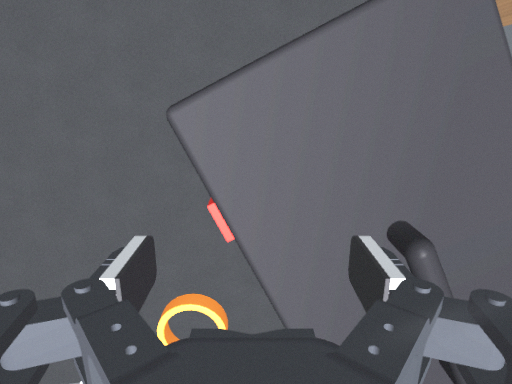

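>>> {"api": "move_arm", "payload": {
  "rows": [
    {"x": -0.26,"y": -0.21,"z": 0.05,"rx": 0,"ry": 0,"rz": 1,"jaw": 85},
    {"x": -0.28,"y": -0.19,"z": 0.05,"rx": 0,"ry": 0,"rz": 1,"jaw": 85},
    {"x": -0.3,"y": -0.16,"z": 0.05,"rx": 0,"ry": 0,"rz": 1,"jaw": 85},
    {"x": -0.31,"y": -0.14,"z": 0.05,"rx": 0,"ry": 0,"rz": 1,"jaw": 85},
    {"x": -0.32,"y": -0.11,"z": 0.05,"rx": 0,"ry": 0,"rz": 1,"jaw": 85},
    {"x": -0.33,"y": -0.08,"z": 0.05,"rx": 0,"ry": 0,"rz": 1,"jaw": 85},
    {"x": -0.33,"y": -0.05,"z": 0.05,"rx": 0,"ry": 0,"rz": 1,"jaw": 85},
    {"x": -0.34,"y": -0.02,"z": 0.05,"rx": 0,"ry": 0,"rz": 1,"jaw": 85}
  ]
}}

```text
clock: 2.2
eef_pos: [383.4, 381.8, 272.0]
eef_rot: [0.0, 0.552, 0.834, 0.0]
wrist_force: [-0.3, 0.2, 0.1]
grip_width: 0.999
gripper_force: 0.0
```

>>> {"api": "move_arm", "payload": {
  "rows": [
    {"x": -0.34,"y": 0.0,"z": 0.05,"rx": 0,"ry": 0,"rz": 1,"jaw": 85},
    {"x": -0.34,"y": 0.03,"z": 0.05,"rx": 0,"ry": 0,"rz": 1,"jaw": 85},
    {"x": -0.33,"y": 0.06,"z": 0.05,"rx": 0,"ry": 0,"rz": 1,"jaw": 85},
    {"x": -0.32,"y": 0.09,"z": 0.05,"rx": 0,"ry": 0,"rz": 1,"jaw": 85},
    {"x": -0.32,"y": 0.12,"z": 0.05,"rx": 0,"ry": 0,"rz": 1,"jaw": 85},
    {"x": -0.3,"y": 0.15,"z": 0.05,"rx": 0,"ry": 0,"rz": 1,"jaw": 85},
    {"x": -0.29,"y": 0.17,"z": 0.05,"rx": 0,"ry": 0,"rz": 1,"jaw": 85},
    {"x": -0.27,"y": 0.2,"z": 0.05,"rx": 0,"ry": 0,"rz": 1,"jaw": 85}
  ]
}}

```text
clock: 3.0
eef_pos: [470.4, 184.2, 240.1]
eef_rot: [-0.0, 0.804, 0.594, 0.0]
wrist_force: [-0.3, 0.4, -0.1]
grip_width: 0.994
gripper_force: 0.0
```

Run:
```python
from h import *
p=bot.read_camera("wrist"); save(p,"w2.png"); print(bot.sense()["eef_pos"],p["fovy"])
for o in find(p,"bolt",(471,186),60,100): print(o)
plan(471,186,240,73.5)
```

```text
[472.24667487 178.96220844 239.48019135] 61.08553115374302
(array([474.1, 185.7]), np.float64(71.8), 21.3, -105.9, False, array([475.2, 189.4]))
dist [-1.2  7.   0.5] rot [ 0.1  0.1 -1.1] rows 1 q [-0.72  0.05  0.32  1.9  -0.01  1.19 -0.71] t 3.05
{'x': 0.079, 'y': -0.041, 'z': -0.007, 'rx': 0.021, 'ry': 0.029, 'rz': -0.221}
```

View pics/w2.png

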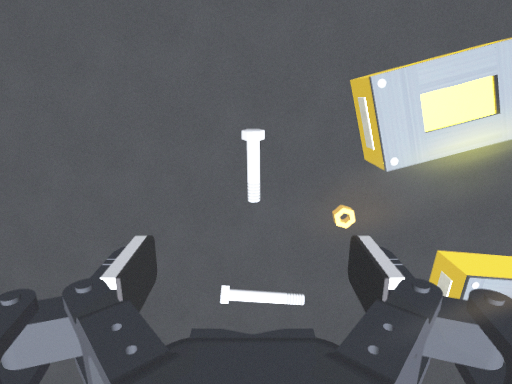

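Run:
```python
from h import *
p=bot.read_camera("wrist"); 
for o in find(p,"bolt",(471,186),60,100): print(o)
plan(472,186,140,73.5)
```

```text
(array([474.1, 185.8]), np.float64(71.9), 22.1, -106.2, False, array([475.2, 189.8]))
dist [  0.5   5.  -99.7] rot [ 0.1  0.1 -0.8] rows 3 q [-0.72  0.05  0.31  1.9  -0.02  1.19 -0.71] t 3.1
{'x': 0.021, 'y': -0.005, 'z': 0.415, 'rx': 0.003, 'ry': 0.006, 'rz': -0.054}
{'x': 0.021, 'y': -0.004, 'z': 0.415, 'rx': 0.003, 'ry': 0.006, 'rz': -0.054}
{'x': 0.021, 'y': -0.004, 'z': 0.415, 'rx': 0.003, 'ry': 0.006, 'rz': -0.054}
```

>>> {"api": "move_arm", "payload": {
  "rows": [
    {"x": 0.03,"y": 0.0,"z": 0.42,"rx": 0,"ry": 0,"rz": -0.05,"jaw": 40},
    {"x": 0.03,"y": 0.01,"z": 0.42,"rx": 0,"ry": 0,"rz": -0.05,"jaw": 40},
    {"x": 0.02,"y": 0.01,"z": 0.42,"rx": 0,"ry": 0,"rz": -0.05,"jaw": 40},
    {"x": 0,"y": 0,"z": 0,"rx": 0,"ry": 0,"rz": 0,"jaw": 40},
    {"x": 0,"y": 0,"z": 0,"rx": 0,"ry": 0,"rz": 0,"jaw": 40}
  ]
}}

```text
clock: 3.6
eef_pos: [473.3, 191.3, 139.5]
eef_rot: [-0.0, 0.799, 0.601, -0.0]
wrist_force: [0.2, -0.1, -0.5]
grip_width: 0.469
gripper_force: 0.0
```

Run:
```python
from h import *
p=bot.read_camera("wrist"); save(p,"w3.png")
s=bot.sense(); print(s["eef_pos"],s["grip_width"])
for o in find(p,"bolt",(471,186),60,100): print(o)
plan(474,186,77,73.8)
```

```text
[474.17075571 191.58141251 140.61342011] 0.46886109417621663
(array([470.9, 235.4]), np.float64(22.4), 19.5, -127.8, False, array([470.7, 235.2]))
(array([525.2, 204.5]), np.float64(22.1), 18.5, -7.9, False, array([525.1, 204.5]))
(array([489.4, 162.6]), np.float64(129.9), 74.0, 100.2, False, array([487.2, 175. ]))
(array([444.8, 207.5]), np.float64(26.5), 24.1, 37.1, False, array([445.1, 207.8]))
dist [ -0.2  -5.6 -63.6] rot [ 0.1 -0.1  0.1] rows 2 q [-0.72  0.18  0.31  1.99 -0.06  0.99 -0.66] t 3.65
{'x': -0.034, 'y': 0.008, 'z': 0.398, 'rx': 0.008, 'ry': -0.008, 'rz': 0.013}
{'x': -0.034, 'y': 0.008, 'z': 0.398, 'rx': 0.008, 'ry': -0.008, 'rz': 0.013}
```

View pics/w3.png

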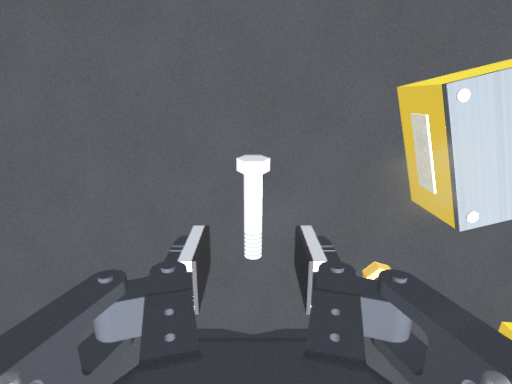

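Run:
```python
from h import *
p=bot.read_camera("wrist"); P=cloud(p); s=bot.sense()
R=Ro.from_quat(np.roll(s["eef_rot"],-1)).as_matrix()
Q=(P-s["eef_pos"])@R
m=(p["range_z"]>0)&(Q[...,2]<110)&(abs(Q[...,1])<60)&(abs(Q[...,0])<14)
for y0 in(-45,-35,-25,25,35,-15,15):
    k=m&(abs(Q[...,1]-y0)<5)
    if k.sum()>5: print(y0,k.sum(),np.percentile(Q[k][:,2],[50,95,99,100]).round(1))
h=cv2.cvtColor(p["image"],cv2.COLOR_RGB2HSV)
k=(h[...,2]>200)&(h[...,1]<70); k[:, :230]=0; k[:,280:]=0; k[270:]=0
print(Q[k][:,0].min(),Q[k][:,0].max(),np.median(Q[k],0))
```

```text
-45 7381 [ 4.1 18.2 24.  28.5]
-35 1734 [17.9 51.1 60.2 65. ]
-25 2082 [27.8 60.  65.3 67.8]
25 2821 [34.4 64.  68.9 72.1]
35 1510 [18.4 55.1 62.2 65.3]
-15 1168 [40.7 66.6 69.9 71.6]
15 476 [-6.4 -0.2 15.7 17.7]
-45.937531298640586 66.34144288335926 [ 3.17913236e+00 -1.24059586e-01  1.28225374e+02]
```

>>> {"api": "move_arm", "payload": {
  "rows": [
    {"x": -0.04,"y": 0.01,"z": 0.4,"rx": 0,"ry": 0,"rz": 0,"jaw": 40},
    {"x": -0.03,"y": 0.01,"z": 0.38,"rx": 0,"ry": 0,"rz": 0,"jaw": 40},
    {"x": 0,"y": 0,"z": 0.04,"rx": 0,"ry": 0,"rz": 0,"jaw": 30},
    {"x": 0,"y": 0,"z": 0,"rx": 0,"ry": 0,"rz": 0,"jaw": 5},
    {"x": 0,"y": 0,"z": 0,"rx": 0,"ry": 0,"rz": 0,"jaw": 5},
    {"x": 0,"y": 0,"z": 0,"rx": 0,"ry": 0,"rz": 0,"jaw": 5},
    {"x": 0,"y": 0,"z": 0,"rx": 0,"ry": 0,"rz": 0,"jaw": 5},
    {"x": 0,"y": 0,"z": 0,"rx": 0,"ry": 0,"rz": 0,"jaw": 5}
  ]
}}

```text
clock: 4.5
eef_pos: [474.6, 185.8, 75.1]
eef_rot: [0.0, 0.799, 0.601, 0.002]
wrist_force: [-0.1, -0.2, 4.6]
grip_width: 0.11
gripper_force: 59.3
```

>>> {"api": "move_arm", "payload": {
  "rows": [
    {"x": 0,"y": 0,"z": -0.2,"rx": 0,"ry": 0,"rz": 0,"jaw": 5},
    {"x": 0,"y": 0,"z": -0.5,"rx": 0,"ry": 0,"rz": 0,"jaw": 5},
    {"x": 0,"y": 0,"z": -0.5,"rx": 0,"ry": 0,"rz": 0,"jaw": 5},
    {"x": 0,"y": 0,"z": 0,"rx": 0,"ry": 0,"rz": 0,"jaw": 5}
  ]
}}

```text
clock: 4.9
eef_pos: [476.5, 186.3, 175.1]
eef_rot: [0.001, 0.799, 0.601, 0.005]
wrist_force: [0.8, 0.3, -0.4]
grip_width: 0.112
gripper_force: 58.8
```

Run:
```python
from h import *
p=bot.read_camera("wrist"); save(p,"w4.png")
s=bot.sense(); print(s["eef_pos"],s["grip_width"],s["gripper_force"])
plan(645,-237,170,25.5)
```

```text
[475.04091905 185.82148187 172.39909276] 0.10797319763820194 58.802372217178345
dist [ 170.  -422.8   -2.4] rot [ 0.1 -0.3 48.4] rows 10 q [-0.72  0.13  0.32  1.97 -0.05  1.05 -0.66] t 4.95
{'x': -0.449, 'y': 0.351, 'z': 0.002, 'rx': 0.002, 'ry': -0.007, 'rz': 0.968}
{'x': -0.418, 'y': 0.387, 'z': 0.003, 'rx': 0.002, 'ry': -0.007, 'rz': 0.968}
{'x': -0.383, 'y': 0.421, 'z': 0.003, 'rx': 0.002, 'ry': -0.007, 'rz': 0.968}
{'x': -0.347, 'y': 0.452, 'z': 0.003, 'rx': 0.002, 'ry': -0.007, 'rz': 0.968}
{'x': -0.307, 'y': 0.48, 'z': 0.003, 'rx': 0.002, 'ry': -0.007, 'rz': 0.968}
{'x': -0.266, 'y': 0.504, 'z': 0.003, 'rx': 0.002, 'ry': -0.007, 'rz': 0.968}
{'x': -0.222, 'y': 0.524, 'z': 0.003, 'rx': 0.002, 'ry': -0.007, 'rz': 0.968}
{'x': -0.177, 'y': 0.541, 'z': 0.003, 'rx': 0.002, 'ry': -0.007, 'rz': 0.968}
{'x': -0.131, 'y': 0.554, 'z': 0.003, 'rx': 0.002, 'ry': -0.007, 'rz': 0.968}
{'x': -0.084, 'y': 0.563, 'z': 0.003, 'rx': 0.002, 'ry': -0.007, 'rz': 0.968}
```

View pics/w4.png

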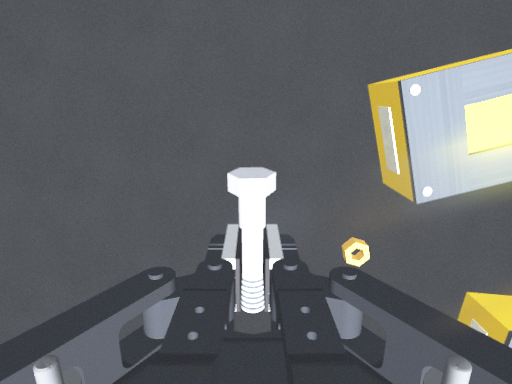

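Run:
```python
from h import *
p=bot.read_camera("wrist"); s=bot.sense(); print(s["eef_pos"])
R=Ro.from_quat(np.roll(s["eef_rot"],-1)).as_matrix()
hsv=cv2.cvtColor(p["image"],cv2.COLOR_RGB2HSV)
col=(hsv[...,2]>170)&(hsv[...,1]<70)
r=np.nonzero(col[150:330,245:260].mean(1)>.5)[0]+150; print(r.min(),r.max())
for v in(r.min(),r.max()):
    for h in(-73,-67,-58): print(v,h,((onplane(p,[[252,v]],s["eef_pos"][2]+h)-s["eef_pos"])@R).round(1))
P=cloud(p); Q=(P-s["eef_pos"])@R; print(Q[172:316:8,252].round(1).tolist())
```

```text
[473.70154678 185.29356985 170.34354635]
167 312
167 -73 [[36.7  2.3 73.1]]
167 -67 [[38.   2.3 67.1]]
167 -58 [[39.9  2.2 58.1]]
312 -73 [[-40.1   2.3  72.9]]
312 -67 [[-35.7   2.3  66.9]]
312 -58 [[-29.1   2.2  58. ]]
[[36.4, 2.3, 64.4], [35.1, 2.2, 55.1], [31.7, 2.2, 55.2], [28.9, 2.2, 53.5], [24.1, 2.2, 57.5], [20.5, 2.2, 57.7], [16.6, 2.2, 58.5], [12.7, 2.2, 59.0], [8.8, 2.2, 59.3], [4.2, 2.2, 60.9], [0.8, 2.2, 59.8], [-3.3, 2.2, 60.2], [-6.8, 2.2, 59.1], [-11.6, 2.2, 60.4], [-16.2, 2.3, 61.1], [-19.5, 2.2, 59.7], [-24.4, 2.3, 60.6], [-29.2, 2.3, 61.2]]
```

>>> {"api": "move_arm", "payload": {
  "rows": [
    {"x": -0.45,"y": 0.35,"z": 0,"rx": 0,"ry": 0,"rz": 0.97,"jaw": 5},
    {"x": -0.42,"y": 0.39,"z": 0,"rx": 0,"ry": 0,"rz": 0.97,"jaw": 5},
    {"x": -0.38,"y": 0.42,"z": 0,"rx": 0,"ry": 0,"rz": 0.97,"jaw": 5},
    {"x": -0.35,"y": 0.45,"z": 0,"rx": 0,"ry": 0,"rz": 0.97,"jaw": 5},
    {"x": -0.31,"y": 0.48,"z": 0,"rx": 0,"ry": 0,"rz": 0.97,"jaw": 5},
    {"x": -0.27,"y": 0.5,"z": 0,"rx": 0,"ry": 0,"rz": 0.97,"jaw": 5},
    {"x": -0.22,"y": 0.52,"z": 0,"rx": 0,"ry": 0,"rz": 0.97,"jaw": 5},
    {"x": -0.18,"y": 0.54,"z": 0,"rx": 0,"ry": 0,"rz": 0.97,"jaw": 5}
  ]
}}

```text
clock: 5.8
eef_pos: [607.3, -154.7, 167.3]
eef_rot: [-0.001, 0.954, 0.3, -0.002]
wrist_force: [1.9, 0.0, -0.7]
grip_width: 0.11
gripper_force: 58.8
```

>>> {"api": "move_arm", "payload": {
  "rows": [
    {"x": -0.13,"y": 0.55,"z": 0,"rx": 0,"ry": 0,"rz": 0.97,"jaw": 5},
    {"x": -0.08,"y": 0.56,"z": 0,"rx": 0,"ry": 0,"rz": 0.97,"jaw": 5},
    {"x": 0,"y": 0,"z": 0,"rx": 0,"ry": 0,"rz": 0,"jaw": 5},
    {"x": 0,"y": 0,"z": 0,"rx": 0,"ry": 0,"rz": 0,"jaw": 5}
  ]
}}

```text
clock: 6.2
eef_pos: [640.3, -238.7, 166.8]
eef_rot: [-0.001, 0.976, 0.218, -0.002]
wrist_force: [0.3, 1.1, -0.8]
grip_width: 0.108
gripper_force: 58.9
```

Run:
```python
from h import *
p=bot.read_camera("wrist"); save(p,"w5.png")
for o in find(p,"slot",(645,-237),40): print(o)
plan(645,-237,140,25.5)
```

```text
dist [  4.2  -0.3 -27.1] rot [-0.2  0.2 -0.1] rows 1 q [-0.14  0.55  0.63  1.53 -0.34  1.18 -0.58] t 6.25
{'x': 0.047, 'y': 0.027, 'z': 0.339, 'rx': -0.033, 'ry': 0.032, 'rz': -0.023}
```

View pics/w5.png

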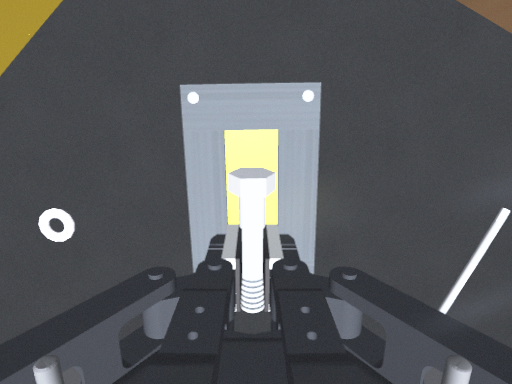

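Run:
```python
from h import *
p=bot.read_camera("wrist"); s=bot.sense(); 
R=Ro.from_quat(np.roll(s["eef_rot"],-1)).as_matrix(); print(s["eef_pos"],s["wrist_force"])
pts=[[252,85],[252,129],[225.5,135],[278.5,135],[225.5,220],[278.5,220],[187,180],[318,180]]
for a,b in zip(pts,(onplane(p,pts,54)-s["eef_pos"])@R): print(a,b.round(1))
P=cloud(p); print(((P[[105,150],[300,205]]-s["eef_pos"])@R).round(1),P[[105,150],[300,205]][:,2])
```

```text
[ 641.22724889 -235.59292679  167.69776595] [-0.14433528  0.35290741  0.08754159]
[252, 85] [ 72.6   1.7 113.6]
[252, 129] [ 49.1   1.7 113.6]
[225.5, 135] [ 45.8 -13.1 113.7]
[278.5, 135] [ 45.7  16.6 113.6]
[225.5, 220] [ -5.1 -14.3 113.7]
[278.5, 220] [ -5.2  17.6 113.7]
[187, 180] [ 19.7 -36.2 113.8]
[318, 180] [ 19.7  40.1 113.5]
[[ 62.1  28.  113.3]
 [ 37.3 -25.  114. ]] [54.21880582 53.66528453]
```

>>> {"api": "move_arm", "payload": {
  "rows": [
    {"x": 0.08,"y": 0,"z": 0.2,"rx": 0,"ry": 0,"rz": 0,"jaw": 5},
    {"x": 0,"y": 0,"z": 0.25,"rx": 0,"ry": 0,"rz": 0,"jaw": 5},
    {"x": 0,"y": 0,"z": 0,"rx": 0,"ry": 0,"rz": 0,"jaw": 5},
    {"x": 0,"y": 0,"z": 0,"rx": 0,"ry": 0,"rz": 0,"jaw": 5}
  ]
}}

```text
clock: 6.7
eef_pos: [647.5, -233.0, 132.7]
eef_rot: [-0.001, 0.975, 0.221, -0.001]
wrist_force: [0.3, -1.0, 0.0]
grip_width: 0.113
gripper_force: 58.9
```

Run:
```python
from h import *
p=bot.read_camera("wrist"); save(p,"w6.png"); s=bot.sense(); 
R=Ro.from_quat(np.roll(s["eef_rot"],-1)).as_matrix(); print(s["eef_pos"],s["wrist_force"])
h=cv2.cvtColor(p["image"],cv2.COLOR_RGB2HSV)
y=(abs(h[...,0].astype(int)-29)<6)&(h[...,1]>110)&(h[...,2]>190)
# slot far edge row, side columns between fingers & head
r=np.nonzero(y[:,240:264].mean(1)>.5)[0]; print("rows",r.min())
for v in(r.min()+8,r.min()+20):
    c=np.nonzero(y[v,190:320])[0]+190; print(v,c.min(),c.max())
    print(((onplane(p,[[c.min(),v],[c.max(),v]],54)-s["eef_pos"])@R).round(1))
print(((onplane(p,[[252,r.min()]],54)-s["eef_pos"])@R).round(1))
```

```text
[ 647.88220472 -233.7686621   133.67708941] [ 0.36125862 -0.34515539 -0.66197166]
rows 101Traceback (most recent call last):
  File "<stdin>", line 9, in <module>
    return umr_minimum(a, axis, None, out, keepdims, initial, where)
ValueError: zero-size array to reduction operation minimum which has no identity
```

Run:
```python
from h import *
p=bot.read_camera("wrist"); s=bot.sense(); 
R=Ro.from_quat(np.roll(s["eef_rot"],-1)).as_matrix(); print(s["eef_pos"])
h=cv2.cvtColor(p["image"],cv2.COLOR_RGB2HSV); print(h[85:175:6,252].tolist()); print(h[140,190:320:6].tolist())
y=(h[...,1]>70); rr=np.nonzero(y[:,252])[0]; rr=rr[rr>60]; print(rr[:60])
for v in(125,140,155):
    c=np.nonzero(y[v,200:310])[0]+200; print(v,c.min(),c.max(),((onplane(p,[[c.min(),v],[c.max(),v]],54)-s["eef_pos"])@R).round(1).tolist())
print(((onplane(p,[[252,v] for v in (95,101,107,113,119)],54)-s["eef_pos"])@R).round(1))
```

```text
[ 648.11891694 -234.18915759  134.28888492]
[[103, 24, 74], [111, 23, 76], [109, 26, 77], [106, 36, 185], [106, 36, 185], [106, 34, 179], [109, 31, 183], [107, 32, 185], [107, 31, 187], [108, 30, 186], [108, 33, 183], [110, 30, 181], [30, 76, 254], [30, 82, 255], [115, 16, 190]]
[[107, 35, 182], [108, 32, 181], [107, 34, 185], [108, 33, 183], [108, 32, 186], [110, 33, 186], [108, 33, 184], [106, 33, 185], [108, 31, 183], [108, 33, 185], [109, 30, 184], [106, 32, 184], [108, 35, 190], [107, 34, 188], [106, 33, 186], [106, 34, 188], [106, 35, 189], [107, 35, 188], [108, 35, 189], [106, 35, 189], [108, 32, 190], [110, 31, 188]]
[100 101 157 158 159 160 161 162 163 164 165 166 167]Traceback (most recent call last):
  File "<stdin>", line 7, in <module>
    return umr_minimum(a, axis, None, out, keepdims, initial, where)
ValueError: zero-size array to reduction operation minimum which has no identity
```

```bash
cat >> h.py <<'E'
def slotrel(half):
    """slot centre relative to TCP in tool axes, seen from over the lid with the bolt held"""
    p=bot.read_camera("wrist"); s=bot.sense(); R=Ro.from_quat(np.roll(s["eef_rot"],-1)).as_matrix()
    h=cv2.cvtColor(p["image"],cv2.COLOR_RGB2HSV); y=(h[...,1]>60)&(h[...,0]<45)
    q=y[:,245:260].mean(1)>.5
    g=lambda uv:((onplane(p,uv,54)-s["eef_pos"])@R).round(1)[:,:2].tolist()
    runs=[v for v in range(60,240) if q[v:v+4].all() and not q[v-4:v].any()]
    print("eef",s["eef_pos"].round(1),s["wrist_force"].round(1),"rows",runs)
    for v in runs:
        c=np.nonzero(y[v+5,170:340])[0]+170
        print(v,"far edge x",g([[252,v]])[0][0],"centre x",g([[252,v]])[0][0]-half,"sides",c.min(),c.max(),g([[c.min(),v+5],[c.max(),v+5]]))
E
python3 -c "
from h import *
slotrel(40)"
```

```text
eef [ 648.2 -234.5  134.6] [-0.4 -0.  -0.4] rows [157]
157 far edge x 40.1 centre x 0.10000000000000142 sides 220 283 [[37.8, -14.6], [37.8, 15.1]]
```

>>> {"api": "move_arm", "payload": {
  "rows": [
    {"x": -0.01,"y": -0.02,"z": 0.04,"rx": 0,"ry": 0,"rz": 0,"jaw": 5},
    {"x": 0,"y": 0,"z": 0,"rx": 0,"ry": 0,"rz": 0,"jaw": 5},
    {"x": 0,"y": 0,"z": 0,"rx": 0,"ry": 0,"rz": 0,"jaw": 60},
    {"x": 0,"y": 0,"z": 0,"rx": 0,"ry": 0,"rz": 0,"jaw": 60},
    {"x": 0,"y": 0,"z": 0,"rx": 0,"ry": 0,"rz": 0,"jaw": 60},
    {"x": 0,"y": 0,"z": -0.3,"rx": 0,"ry": 0,"rz": 0,"jaw": 60},
    {"x": 0,"y": 0,"z": -0.5,"rx": 0,"ry": 0,"rz": 0,"jaw": 60}
  ]
}}

```text
clock: 7.55
eef_pos: [644.7, -232.6, 191.9]
eef_rot: [-0.001, 0.976, 0.22, -0.003]
wrist_force: [0.5, 0.8, 0.2]
grip_width: 0.699
gripper_force: 0.0
```

Run:
```python
from h import *
p=bot.read_camera("wrist"); save(p,"w7.png"); print(bot.sense()["eef_pos"])
plan(435.4,-241.5,200,146.6)
```

```text
[ 648.33839934 -234.68157175  201.80088076]
dist [-212.9   -6.8   -1.8] rot [ 0.1 -0.5 58.8] rows 12 q [-0.16  0.52  0.64  1.49 -0.32  1.23 -0.6 ] t 7.6
{'x': -0.203, 'y': -0.089, 'ry': -0.008, 'rz': 0.98}
{'x': -0.21, 'y': -0.071, 'ry': -0.008, 'rz': 0.98}
{'x': -0.216, 'y': -0.053, 'ry': -0.008, 'rz': 0.98}
{'x': -0.219, 'y': -0.034, 'ry': -0.008, 'rz': 0.98}
{'x': -0.221, 'y': -0.015, 'ry': -0.008, 'rz': 0.98}
{'x': -0.222, 'y': 0.004, 'ry': -0.008, 'rz': 0.98}
{'x': -0.221, 'y': 0.023, 'ry': -0.008, 'rz': 0.98}
{'x': -0.218, 'y': 0.041, 'ry': -0.008, 'rz': 0.98}
{'x': -0.214, 'y': 0.06, 'ry': -0.008, 'rz': 0.98}
{'x': -0.208, 'y': 0.078, 'ry': -0.008, 'rz': 0.98}
{'x': -0.2, 'y': 0.095, 'ry': -0.008, 'rz': 0.98}
{'x': -0.192, 'y': 0.112, 'ry': -0.008, 'rz': 0.98}
```

View pics/w7.png

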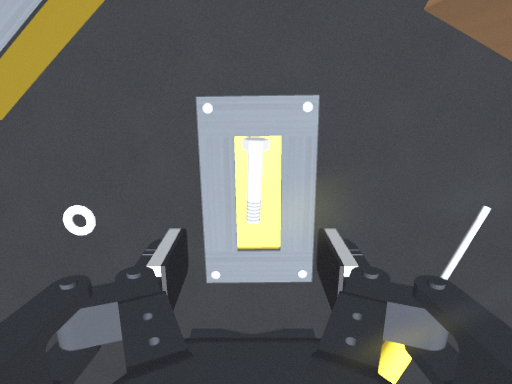

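>>> {"api": "move_arm", "payload": {
  "rows": [
    {"x": -0.2,"y": -0.09,"z": 0,"rx": 0,"ry": 0,"rz": 0.98,"jaw": 40},
    {"x": -0.21,"y": -0.07,"z": 0,"rx": 0,"ry": 0,"rz": 0.98,"jaw": 40},
    {"x": -0.22,"y": -0.05,"z": 0,"rx": 0,"ry": 0,"rz": 0.98,"jaw": 40},
    {"x": -0.22,"y": -0.03,"z": 0,"rx": 0,"ry": 0,"rz": 0.98,"jaw": 40},
    {"x": -0.22,"y": -0.02,"z": 0,"rx": 0,"ry": 0,"rz": 0.98,"jaw": 40},
    {"x": -0.22,"y": 0,"z": 0,"rx": 0,"ry": 0,"rz": 0.98,"jaw": 40},
    {"x": -0.22,"y": 0.02,"z": 0,"rx": 0,"ry": 0,"rz": 0.98,"jaw": 40},
    {"x": -0.22,"y": 0.04,"z": 0,"rx": 0,"ry": 0,"rz": 0.98,"jaw": 40}
  ]
}}

```text
clock: 8.4
eef_pos: [503.8, -237.7, 194.5]
eef_rot: [-0.0, 0.993, -0.122, 0.0]
wrist_force: [-0.3, 0.5, 0.6]
grip_width: 0.468
gripper_force: 0.0
```

>>> {"api": "move_arm", "payload": {
  "rows": [
    {"x": -0.21,"y": 0.06,"z": 0,"rx": 0,"ry": 0,"rz": 0.98,"jaw": 40},
    {"x": -0.21,"y": 0.08,"z": 0,"rx": 0,"ry": 0,"rz": 0.98,"jaw": 40},
    {"x": -0.2,"y": 0.1,"z": 0.1,"rx": 0,"ry": 0,"rz": 0.98,"jaw": 40},
    {"x": -0.19,"y": 0.11,"z": 0.1,"rx": 0,"ry": 0,"rz": 0.98,"jaw": 40},
    {"x": 0,"y": 0,"z": 0,"rx": 0,"ry": 0,"rz": 0,"jaw": 40},
    {"x": 0,"y": 0,"z": 0,"rx": 0,"ry": 0,"rz": 0,"jaw": 40},
    {"x": 0,"y": 0,"z": 0,"rx": 0,"ry": 0,"rz": 0,"jaw": 40}
  ]
}}

```text
clock: 9.1
eef_pos: [434.9, -240.2, 179.1]
eef_rot: [0.0, 0.958, -0.286, 0.001]
wrist_force: [0.1, 0.4, -0.4]
grip_width: 0.472
gripper_force: 0.0
```

```bash
sed -i 's/def find(p,kind,near=None,r=70,amin=20)/def find(p,kind,near=None,r=70,amin=20,vmin=100)/; s/hsv\[...,2\]>100)/hsv[...,2]>vmin)/' h.py
python3 - <<'E'
from h import *
p=bot.read_camera("wrist"); s=bot.sense()
for v in(150,190):
  for o in find(p,"bolt",(435,-241),40,100,v): print(v,o)
plan(435.4,-241.5,76,146.6)
E
```

```text
150 (array([ 436.9, -239. ]), np.float64(51.9), 21.2, 147.1, False, array([ 440., -241.]))
190 (array([ 436.9, -239. ]), np.float64(51.9), 21.1, 147.0, False, array([ 440. , -241.1]))
dist [   0.6   -1.3 -103. ] rot [-0.  -0.1  0.1] rows 3 q [-0.43  0.13  0.95  2.   -0.12  1.06 -1.58] t 9.15
{'x': 0.004, 'y': 0.003, 'z': 0.429, 'ry': -0.006, 'rz': 0.007}
{'x': 0.004, 'y': 0.003, 'z': 0.429, 'ry': -0.006, 'rz': 0.007}
{'x': 0.005, 'y': 0.003, 'z': 0.429, 'ry': -0.006, 'rz': 0.007}
```

>>> {"api": "move_arm", "payload": {
  "rows": [
    {"x": 0.01,"y": -0.01,"z": 0.43,"rx": 0,"ry": 0,"rz": 0,"jaw": 40},
    {"x": 0,"y": 0,"z": 0.43,"rx": 0,"ry": 0,"rz": 0,"jaw": 40},
    {"x": 0,"y": 0,"z": 0.4,"rx": 0,"ry": 0,"rz": 0,"jaw": 40},
    {"x": 0,"y": 0,"z": 0.03,"rx": 0,"ry": 0,"rz": 0,"jaw": 30},
    {"x": 0,"y": 0,"z": 0,"rx": 0,"ry": 0,"rz": 0,"jaw": 5},
    {"x": 0,"y": 0,"z": 0,"rx": 0,"ry": 0,"rz": 0,"jaw": 5},
    {"x": 0,"y": 0,"z": 0,"rx": 0,"ry": 0,"rz": 0,"jaw": 5},
    {"x": 0,"y": 0,"z": 0,"rx": 0,"ry": 0,"rz": 0,"jaw": 5}
  ]
}}

```text
clock: 9.95
eef_pos: [435.2, -240.0, 76.0]
eef_rot: [-0.0, 0.958, -0.287, 0.001]
wrist_force: [-0.8, 0.3, -0.6]
grip_width: 0.106
gripper_force: 58.5
```

>>> {"api": "move_arm", "payload": {
  "rows": [
    {"x": 0,"y": 0,"z": -0.2,"rx": 0,"ry": 0,"rz": 0,"jaw": 5},
    {"x": 0,"y": 0,"z": -0.5,"rx": 0,"ry": 0,"rz": 0,"jaw": 5},
    {"x": 0,"y": 0,"z": -0.5,"rx": 0,"ry": 0,"rz": 0,"jaw": 5},
    {"x": 0,"y": 0,"z": 0,"rx": 0,"ry": 0,"rz": 0,"jaw": 5},
    {"x": 0,"y": 0,"z": 0,"rx": 0,"ry": 0,"rz": 0,"jaw": 5}
  ]
}}

```text
clock: 10.45
eef_pos: [435.3, -239.8, 172.1]
eef_rot: [-0.001, 0.958, -0.287, 0.001]
wrist_force: [-0.6, 0.7, -0.6]
grip_width: 0.109
gripper_force: 58.7
```

```bash
cat >> h.py <<'E'
def heldrel():
    """held bolt: ends in tool x, column y, from depth"""
    p=bot.read_camera("wrist"); s=bot.sense(); R=Ro.from_quat(np.roll(s["eef_rot"],-1)).as_matrix()
    h=cv2.cvtColor(p["image"],cv2.COLOR_RGB2HSV); c=(h[...,2]>170)&(h[...,1]<60)
    r=np.nonzero(c[150:330,246:259].mean(1)>.5)[0]+150
    a=(onplane(p,[[252,r.min()],[252,r.max()]],s["eef_pos"][2]-66)-s["eef_pos"])@R
    Q=(cloud(p)-s["eef_pos"])@R
    print("rows",r.min(),r.max(),"x",a[:,0].round(1),"depth",Q[r.min():r.max():8,252,2].round(0).tolist())
E
python3 - <<'E'
from h import *
heldrel(); plan(641.3,193.9,175,-2.6)
E
```

```text
rows 189 295 x [ 29.7 -23.5] depth [74.0, 63.0, 55.0, 56.0, 61.0, 59.0, 60.0, 59.0, 60.0, 61.0, 60.0, 62.0, 62.0, 62.0]
dist [206.8 433.4   4. ] rot [ -0.1  -0.  -30.8] rows 11 q [-0.45  0.15  0.97  2.01 -0.14  1.05 -1.57] t 10.5
{'x': -0.075, 'y': -0.541, 'z': -0.004, 'rz': -0.56}
{'x': -0.048, 'y': -0.544, 'z': -0.004, 'rz': -0.56}
{'x': -0.022, 'y': -0.545, 'z': -0.004, 'rz': -0.56}
{'x': 0.005, 'y': -0.546, 'z': -0.004, 'rz': -0.56}
{'x': 0.032, 'y': -0.545, 'z': -0.004, 'rz': -0.56}
{'x': 0.058, 'y': -0.543, 'z': -0.004, 'rz': -0.56}
{'x': 0.085, 'y': -0.539, 'z': -0.004, 'rz': -0.56}
{'x': 0.111, 'y': -0.534, 'z': -0.004, 'rz': -0.56}
{'x': 0.137, 'y': -0.528, 'z': -0.004, 'rz': -0.56}
{'x': 0.162, 'y': -0.521, 'z': -0.004, 'rz': -0.56}
{'x': 0.188, 'y': -0.512, 'z': -0.004, 'rz': -0.56}
```

>>> {"api": "move_arm", "payload": {
  "rows": [
    {"x": -0.07,"y": -0.54,"z": 0,"rx": 0,"ry": 0,"rz": -0.56,"jaw": 5},
    {"x": -0.05,"y": -0.54,"z": 0,"rx": 0,"ry": 0,"rz": -0.56,"jaw": 5},
    {"x": -0.02,"y": -0.55,"z": 0,"rx": 0,"ry": 0,"rz": -0.56,"jaw": 5},
    {"x": 0,"y": -0.55,"z": 0,"rx": 0,"ry": 0,"rz": -0.56,"jaw": 5},
    {"x": 0.03,"y": -0.55,"z": 0,"rx": 0,"ry": 0,"rz": -0.56,"jaw": 5},
    {"x": 0.06,"y": -0.54,"z": 0,"rx": 0,"ry": 0,"rz": -0.56,"jaw": 5},
    {"x": 0.08,"y": -0.54,"z": 0,"rx": 0,"ry": 0,"rz": -0.56,"jaw": 5},
    {"x": 0.11,"y": -0.53,"z": 0,"rx": 0,"ry": 0,"rz": -0.56,"jaw": 5}
  ]
}}

```text
clock: 11.3
eef_pos: [584.3, 77.2, 168.9]
eef_rot: [0.001, 0.995, -0.095, -0.002]
wrist_force: [1.1, -0.6, 0.2]
grip_width: 0.113
gripper_force: 58.7
```

>>> {"api": "move_arm", "payload": {
  "rows": [
    {"x": 0.14,"y": -0.53,"z": 0,"rx": 0,"ry": 0,"rz": -0.56,"jaw": 5},
    {"x": 0.16,"y": -0.52,"z": 0,"rx": 0,"ry": 0,"rz": -0.56,"jaw": 5},
    {"x": 0.19,"y": -0.51,"z": 0,"rx": 0,"ry": 0,"rz": -0.56,"jaw": 5},
    {"x": 0,"y": 0,"z": 0,"rx": 0,"ry": 0,"rz": 0,"jaw": 5},
    {"x": 0,"y": 0,"z": 0,"rx": 0,"ry": 0,"rz": 0,"jaw": 5},
    {"x": 0,"y": 0,"z": 0,"rx": 0,"ry": 0,"rz": 0,"jaw": 5},
    {"x": 0,"y": 0,"z": 0,"rx": 0,"ry": 0,"rz": 0,"jaw": 5}
  ]
}}

```text
clock: 12.0
eef_pos: [641.2, 191.3, 170.6]
eef_rot: [0.001, 1.0, -0.024, -0.001]
wrist_force: [-0.0, 0.2, 0.1]
grip_width: 0.108
gripper_force: 58.8
```

Run:
```python
from h import *
slotrel(30); heldrel(); plan(641.3,193.9,135,-2.6)
```

```text
eef [641.4 191.6 171. ] [-0.3 -0.7 -0.3] rows [159]
159 far edge x 32.6 centre x 2.6000000000000014 sides 216 267 [[29.6, -20.1], [29.6, 9.7]]
rows 150 300 x [ 46.  -26.6] depth [117.0, 117.0, 168.0, 167.0, 167.0, 73.0, 63.0, 57.0, 58.0, 60.0, 61.0, 63.0, 63.0, 62.0, 62.0, 63.0, 63.0, 63.0, 65.0]
dist [ -0.1   1.9 -36.2] rot [ 0.   0.  -0.1] rows 1 q [-0.78  0.5   0.6   1.57 -0.3   1.16 -1.73] t 12.1
{'x': -0.003, 'y': -0.024, 'z': 0.452, 'ry': 0.002, 'rz': -0.029}
```

>>> {"api": "move_arm", "payload": {
  "rows": [
    {"x": 0.01,"y": -0.08,"z": 0.2,"rx": 0,"ry": 0,"rz": 0,"jaw": 5},
    {"x": 0,"y": 0,"z": 0.26,"rx": 0,"ry": 0,"rz": 0,"jaw": 5},
    {"x": 0,"y": 0,"z": 0,"rx": 0,"ry": 0,"rz": 0,"jaw": 5},
    {"x": 0,"y": 0,"z": 0,"rx": 0,"ry": 0,"rz": 0,"jaw": 5},
    {"x": 0,"y": 0,"z": 0,"rx": 0,"ry": 0,"rz": 0,"jaw": 5}
  ]
}}

```text
clock: 12.6
eef_pos: [643.2, 199.9, 135.1]
eef_rot: [-0.0, 1.0, -0.023, 0.001]
wrist_force: [-0.2, 1.2, -0.3]
grip_width: 0.112
gripper_force: 58.8
```

Run:
```python
from h import *
slotrel(30); plan(641.3,193.9,131,-2.6)
p=bot.read_camera("wrist"); save(p,"w8.png")
```

```text
eef [643.3 199.9 135.3] [ 0.5 -0.9 -0.7] rows [176]
176 far edge x 31.0 centre x 1.0 sides 227 288 [[28.5, -11.5], [28.5, 17.9]]
dist [-2.  -6.  -4.3] rot [-0.  -0.1 -0. ] rows 1 q [-0.78  0.55  0.59  1.59 -0.33  1.11 -1.73] t 12.65
{'x': -0.022, 'y': 0.076, 'z': 0.054, 'rx': -0.007, 'ry': -0.019, 'rz': -0.004}
```

View pics/w8.png

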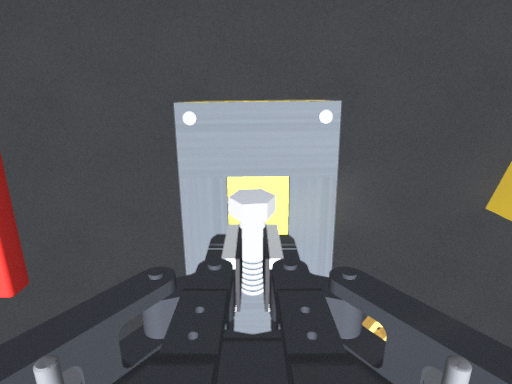

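>>> {"api": "move_arm", "payload": {
  "rows": [
    {"x": -0.01,"y": 0.02,"z": 0.05,"rx": 0,"ry": 0,"rz": 0,"jaw": 5},
    {"x": 0,"y": 0,"z": 0,"rx": 0,"ry": 0,"rz": 0,"jaw": 5},
    {"x": 0,"y": 0,"z": 0,"rx": 0,"ry": 0,"rz": 0,"jaw": 60},
    {"x": 0,"y": 0,"z": 0,"rx": 0,"ry": 0,"rz": 0,"jaw": 60},
    {"x": 0,"y": 0,"z": 0,"rx": 0,"ry": 0,"rz": 0,"jaw": 60},
    {"x": 0,"y": 0,"z": -0.3,"rx": 0,"ry": 0,"rz": 0,"jaw": 60},
    {"x": 0,"y": 0,"z": -0.5,"rx": 0,"ry": 0,"rz": 0,"jaw": 60}
  ]
}}

```text
clock: 13.4
eef_pos: [640.0, 198.2, 192.0]
eef_rot: [0.001, 1.0, -0.023, -0.003]
wrist_force: [1.3, -0.4, -0.5]
grip_width: 0.704
gripper_force: 0.0
```

Run:
```python
from h import *
p=bot.read_camera("wrist"); save(p,"w9.png"); P=cloud(p)
hsv=cv2.cvtColor(p["image"],cv2.COLOR_RGB2HSV)
m=(hsv[...,1]<60)&(hsv[...,2]>190)&(np.hypot(P[...,0]-644,P[...,1]-199)<35)&(P[...,2]<46)&(P[...,2]>0)
print(m.sum(),P[m].mean(0),P[m].min(0),P[m].max(0))
k=(np.hypot(P[...,0]-644,P[...,1]-199)<35)&(P[...,2]>57)&(P[...,2]<85); print("above lid",k.sum())
plan(438.3,46.6,180,-22.5)
```

```text
939 [644.69556307 206.81207583  17.15189668] [613.31476535 197.87149062   3.23205222] [666.59525186 214.16791482  24.32923232]
above lid 0
dist [-206.  -152.1  -21.8] rot [-0.3 -0.4 19.9] rows 6 q [-0.79  0.48  0.61  1.54 -0.29  1.21 -1.75] t 13.45
{'x': -0.414, 'y': 0.336, 'z': 0.041, 'rx': -0.009, 'ry': -0.013, 'rz': 0.663}
{'x': -0.394, 'y': 0.36, 'z': 0.042, 'rx': -0.009, 'ry': -0.013, 'rz': 0.663}
{'x': -0.373, 'y': 0.382, 'z': 0.043, 'rx': -0.009, 'ry': -0.013, 'rz': 0.663}
{'x': -0.35, 'y': 0.403, 'z': 0.043, 'rx': -0.009, 'ry': -0.013, 'rz': 0.663}
{'x': -0.326, 'y': 0.422, 'z': 0.044, 'rx': -0.009, 'ry': -0.013, 'rz': 0.663}
{'x': -0.301, 'y': 0.44, 'z': 0.045, 'rx': -0.009, 'ry': -0.013, 'rz': 0.663}
```

>>> {"api": "move_arm", "payload": {
  "rows": [
    {"x": -0.41,"y": 0.34,"z": 0.04,"rx": 0,"ry": 0,"rz": 0.66,"jaw": 40},
    {"x": -0.39,"y": 0.36,"z": 0.04,"rx": 0,"ry": 0,"rz": 0.66,"jaw": 40},
    {"x": -0.37,"y": 0.38,"z": 0.04,"rx": 0,"ry": 0,"rz": 0.66,"jaw": 40},
    {"x": -0.35,"y": 0.4,"z": 0.04,"rx": 0,"ry": 0,"rz": 0.66,"jaw": 40},
    {"x": -0.33,"y": 0.42,"z": 0.04,"rx": 0,"ry": 0,"rz": 0.66,"jaw": 40},
    {"x": -0.3,"y": 0.44,"z": 0.04,"rx": 0,"ry": 0,"rz": 0.66,"jaw": 40},
    {"x": 0,"y": 0,"z": 0,"rx": 0,"ry": 0,"rz": 0,"jaw": 40},
    {"x": 0,"y": 0,"z": 0,"rx": 0,"ry": 0,"rz": 0,"jaw": 40}
  ]
}}

```text
clock: 14.25
eef_pos: [436.7, 46.3, 175.7]
eef_rot: [-0.002, 0.981, -0.195, 0.001]
wrist_force: [0.1, 1.0, -0.9]
grip_width: 0.466
gripper_force: 0.0
```

Run:
```python
from h import *
p=bot.read_camera("wrist"); s=bot.sense()
for v in(150,190):
  for o in find(p,"bolt",(438,46),50,100,v): print(v,o)
plan(438.3,46.6,76,-22.5)
```

```text
150 (array([438.2,  49.1]), np.float64(93.1), 20.7, -22.7, False, array([437.7,  49.4]))
190 (array([438.2,  49.1]), np.float64(93.1), 20.7, -22.8, False, array([436.9,  49.6]))
dist [  0.8  -0.1 -99.9] rot [-0.1 -0.1  0.1] rows 3 q [-0.93 -0.06  0.76  2.13  0.04  1.05 -2.16] t 14.3
{'x': 0.003, 'z': 0.416, 'rx': -0.01, 'ry': -0.006, 'rz': 0.007}
{'x': 0.003, 'z': 0.416, 'rx': -0.01, 'ry': -0.006, 'rz': 0.007}
{'x': 0.003, 'z': 0.416, 'rx': -0.01, 'ry': -0.006, 'rz': 0.007}
```

>>> {"api": "move_arm", "payload": {
  "rows": [
    {"x": 0,"y": -0.01,"z": 0.42,"rx": 0,"ry": 0,"rz": 0,"jaw": 40},
    {"x": 0,"y": 0,"z": 0.42,"rx": 0,"ry": 0,"rz": 0,"jaw": 40},
    {"x": 0,"y": 0,"z": 0.38,"rx": 0,"ry": 0,"rz": 0,"jaw": 40},
    {"x": 0,"y": 0,"z": 0.03,"rx": 0,"ry": 0,"rz": 0,"jaw": 30},
    {"x": 0,"y": 0,"z": 0,"rx": 0,"ry": 0,"rz": 0,"jaw": 5},
    {"x": 0,"y": 0,"z": 0,"rx": 0,"ry": 0,"rz": 0,"jaw": 5},
    {"x": 0,"y": 0,"z": 0,"rx": 0,"ry": 0,"rz": 0,"jaw": 5},
    {"x": 0,"y": 0,"z": 0,"rx": 0,"ry": 0,"rz": 0,"jaw": 5}
  ]
}}

```text
clock: 15.1
eef_pos: [437.6, 47.3, 76.1]
eef_rot: [-0.001, 0.981, -0.194, 0.001]
wrist_force: [-0.4, -0.6, -1.6]
grip_width: 0.108
gripper_force: 58.5
```

>>> {"api": "move_arm", "payload": {
  "rows": [
    {"x": 0,"y": 0,"z": -0.2,"rx": 0,"ry": 0,"rz": 0,"jaw": 5},
    {"x": 0,"y": 0,"z": -0.5,"rx": 0,"ry": 0,"rz": 0,"jaw": 5},
    {"x": 0,"y": 0,"z": -0.5,"rx": 0,"ry": 0,"rz": 0,"jaw": 5},
    {"x": 0,"y": 0,"z": 0,"rx": 0,"ry": 0,"rz": 0,"jaw": 5},
    {"x": 0,"y": 0,"z": 0,"rx": 0,"ry": 0,"rz": 0,"jaw": 5}
  ]
}}

```text
clock: 15.6
eef_pos: [437.5, 47.4, 172.3]
eef_rot: [-0.002, 0.981, -0.194, 0.001]
wrist_force: [-0.6, 0.1, -2.6]
grip_width: 0.109
gripper_force: 58.7
```

Run:
```python
from h import *
heldrel(); plan(673.5,-19.5,175,-22.4)
```

```text
rows 150 329 x [ 46.8 -43.4] depth [65.0, 62.0, 62.0, 62.0, 61.0, 62.0, 61.0, 62.0, 61.0, 61.0, 62.0, 61.0, 61.0, 61.0, 61.0, 61.0, 59.0, 60.0, 59.0, 60.0, 60.0, 60.0, 56.0]
dist [236.9 -66.6   3.9] rot [-0.1  0.  -0. ] rows 6 q [-0.97 -0.05  0.79  2.13  0.04  1.04 -2.16] t 15.65
{'x': 0.509, 'y': -0.06, 'z': -0.008, 'rx': -0.002}
{'x': 0.509, 'y': -0.06, 'z': -0.008, 'rx': -0.002}
{'x': 0.509, 'y': -0.06, 'z': -0.008, 'rx': -0.002}
{'x': 0.509, 'y': -0.06, 'z': -0.008, 'rx': -0.002}
{'x': 0.509, 'y': -0.06, 'z': -0.008, 'rx': -0.002}
{'x': 0.509, 'y': -0.06, 'z': -0.008, 'rx': -0.002}
```

```bash
sed -i 's/c\[150:330,246:259\]/c[100:345,246:259]/; s/\[0\]+150$/[0]+100/' h.py; grep -n "100:345" h.py; python3 -c "
from h import *
heldrel()"
```

```text
69:    r=np.nonzero(c[100:345,246:259].mean(1)>.5)[0]+100
rows 148 333 x [ 47.3 -45.9] depth [73.0, 62.0, 63.0, 62.0, 62.0, 62.0, 62.0, 63.0, 62.0, 63.0, 60.0, 61.0, 61.0, 62.0, 62.0, 61.0, 61.0, 60.0, 60.0, 61.0, 60.0, 60.0, 57.0, 56.0]
```

>>> {"api": "move_arm", "payload": {
  "rows": [
    {"x": 0.51,"y": -0.06,"z": 0,"rx": 0,"ry": 0,"rz": 0,"jaw": 5},
    {"x": 0.51,"y": -0.06,"z": 0,"rx": 0,"ry": 0,"rz": 0,"jaw": 5},
    {"x": 0.51,"y": -0.06,"z": 0,"rx": 0,"ry": 0,"rz": 0,"jaw": 5},
    {"x": 0.51,"y": -0.06,"z": 0,"rx": 0,"ry": 0,"rz": 0,"jaw": 5},
    {"x": 0.51,"y": -0.06,"z": 0,"rx": 0,"ry": 0,"rz": 0,"jaw": 5},
    {"x": 0.51,"y": -0.06,"z": 0,"rx": 0,"ry": 0,"rz": 0,"jaw": 5},
    {"x": 0,"y": 0,"z": 0,"rx": 0,"ry": 0,"rz": 0,"jaw": 5},
    {"x": 0,"y": 0,"z": 0,"rx": 0,"ry": 0,"rz": 0,"jaw": 5}
  ]
}}

```text
clock: 16.5
eef_pos: [673.4, -20.8, 168.2]
eef_rot: [0.002, 0.981, -0.195, -0.002]
wrist_force: [-0.3, -0.6, -1.2]
grip_width: 0.107
gripper_force: 58.8
```

Run:
```python
from h import *
slotrel(50); plan(673.5,-19.5,135,-22.4)
```

```text
eef [672.9 -20.1 168.9] [ 0.  -1.  -0.5] rows [123]
123 far edge x 54.4 centre x 4.399999999999999 sides 216 269 [[51.7, -19.4], [51.6, 10.3]]
dist [  0.6   0.6 -33.9] rot [ 0.1  0.2 -0.1] rows 1 q [-0.59  0.57  0.8   1.56 -0.43  1.19 -1.67] t 16.55
{'x': 0.005, 'y': -0.011, 'z': 0.424, 'rx': 0.027, 'ry': 0.04, 'rz': -0.012}
```

>>> {"api": "move_arm", "payload": {
  "rows": [
    {"x": 0.03,"y": -0.07,"z": 0.2,"rx": 0,"ry": 0,"rz": 0,"jaw": 5},
    {"x": 0,"y": 0,"z": 0.24,"rx": 0,"ry": 0,"rz": 0,"jaw": 5},
    {"x": 0,"y": 0,"z": 0,"rx": 0,"ry": 0,"rz": 0,"jaw": 5},
    {"x": 0,"y": 0,"z": 0,"rx": 0,"ry": 0,"rz": 0,"jaw": 5},
    {"x": 0,"y": 0,"z": 0,"rx": 0,"ry": 0,"rz": 0,"jaw": 5}
  ]
}}

```text
clock: 17.05
eef_pos: [678.8, -15.2, 136.9]
eef_rot: [-0.0, 0.981, -0.194, 0.001]
wrist_force: [0.1, -0.6, -1.0]
grip_width: 0.108
gripper_force: 58.8
```

Run:
```python
from h import *
slotrel(50); plan(673.5,-19.5,131,-22.4)
p=bot.read_camera("wrist"); save(p,"w10.png")
```

```text
eef [679.  -15.4 137. ] [ 0.5 -1.5 -1.1] rows [136]
136 far edge x 49.8 centre x -0.20000000000000284 sides 226 289 [[47.5, -12.2], [47.5, 17.5]]
dist [-5.5 -4.1 -6. ] rot [-0.1 -0.1 -0. ] rows 1 q [-0.58  0.61  0.78  1.58 -0.46  1.14 -1.66] t 17.1
{'x': -0.044, 'y': 0.074, 'z': 0.075, 'rx': -0.011, 'ry': -0.017}
```

View pics/w10.png

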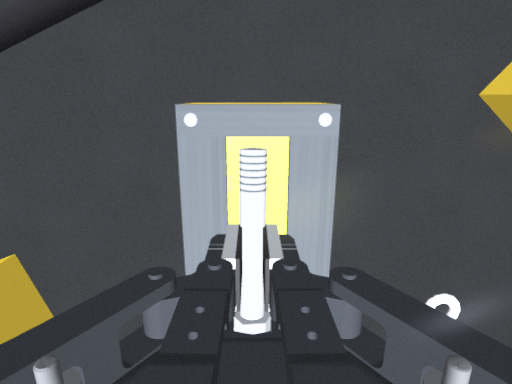

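>>> {"api": "move_arm", "payload": {
  "rows": [
    {"x": -0.02,"y": 0.02,"z": 0.07,"rx": 0,"ry": 0,"rz": 0,"jaw": 5},
    {"x": 0,"y": 0,"z": 0,"rx": 0,"ry": 0,"rz": 0,"jaw": 5},
    {"x": 0,"y": 0,"z": 0,"rx": 0,"ry": 0,"rz": 0,"jaw": 60},
    {"x": 0,"y": 0,"z": 0,"rx": 0,"ry": 0,"rz": 0,"jaw": 60},
    {"x": 0,"y": 0,"z": 0,"rx": 0,"ry": 0,"rz": 0,"jaw": 60},
    {"x": 0,"y": 0,"z": -0.3,"rx": 0,"ry": 0,"rz": 0,"jaw": 60},
    {"x": 0,"y": 0,"z": -0.5,"rx": 0,"ry": 0,"rz": 0,"jaw": 60},
    {"x": 0,"y": 0,"z": 0,"rx": 0,"ry": 0,"rz": 0,"jaw": 60}
  ]
}}

```text
clock: 17.95
eef_pos: [679.5, -17.3, 200.3]
eef_rot: [-0.001, 0.981, -0.194, 0.005]
wrist_force: [0.7, 1.0, 0.9]
grip_width: 0.703
gripper_force: 0.0
```

Run:
```python
from h import *
def chk(p,c):
    P=cloud(p); hsv=cv2.cvtColor(p["image"],cv2.COLOR_RGB2HSV); n=np.hypot(P[...,0]-c[0],P[...,1]-c[1])<50
    m=(hsv[...,1]<60)&(hsv[...,2]>190)&n&(P[...,2]<46)&(P[...,2]>0)
    k=n&(P[...,2]>59)&(P[...,2]<85)
    print(m.sum(),P[m].mean(0).round(1),P[m].min(0).round(1),P[m].max(0).round(1),"above lid",k.sum())
chk(bot.read_camera("wrist"),(678,-16))
q=cv2.cvtColor(cv2.imread("pics/w7.png"),cv2.COLOR_BGR2RGB)
p=bot.read_camera("top")
for o in find(p,"bolt"):
    if 380<o[0][0]<530 and abs(o[0][1])<330: print("loose?",o)
P=cloud(p)
for c in((643,199),(648,-234),(678,-16)):
    n=np.hypot(P[...,0]-c[0],P[...,1]-c[1])<12; print(c,np.percentile(P[n][:,2],[5,50,95]).round(0))
```

```text
1658 [681.4  -8.5  16.5] [632.6 -30.1   2.4] [724.9  14.   24.4] above lid 0
(643, 199) [ 1.  7. 21.]
(648, -234) [ 2. 15. 20.]
(678, -16) [523. 525. 527.]
```

All three bolts measure below the lids, at roughly 15–24 mm, and the bench is clear of loose bolts, so I'm handing in.

```bash
python3 -c "
from workcell import bot
print(bot.hand_in())"
```

```text
the job is handed in; nothing more can be done
None
```

I dropped each bolt through its matching slot and handed the job in at about 18 s of the 70 s allowed. The cameras show a bolt under the lid of each bin and none left on the bench, but the hand-in returned no verdict.

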